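Put the washed serving pail away in its stack by its bail

ROBOT

A 6-joint arm with a two-finger parallel gripper is mounted at the origin on the work surface. World frame = base frame: x ahead of the robot, y to its left, z up, the work surface at z = 0. Lengths are in m, angles in rad, forces in N, time in s.
With the tool pointing down it reaches from about 0.25 to 0.775 m from the base axis. Payload 4 kg.
Tool frame: the origin (TCP) lies where the fingers leave the gripper's body, on its centre line; the fingertips stand 97 mm ahead of it and the grasp point (between the pads) lies 78 mm ahead of it; z points along the fingers, x is the direction in which the jaws open and shut, and the axes are right-handed (so a half turn about z gives the same grasp; the last joint's range is limited). The gripper opens to 94 mm and grips with 3 to 60 N. Pads are 16 mm wide; open, the fingers measure 119 mm over their backs; the gripper's body (75 mm by 177 mm) begins 78 mm behind the grasp point.
Start: joints at [1.216, 0.087, 1.371, -0, 1.684, -0.103], TCP at [0.137, 0.533, 0.303] pointing down, gripper open.
Joint ranges: [-3.1, 3.1], [-0.76, 2.03], [0.27, 2.55], [-1.08, 4.22], [0.17, 2.65], [-2.57, 2.57]. Speed limits (rad/s): [2.79, 2.79, 3.14, 3.14, 3.14, 3.14].

INTERFACE

Orientations are given as [roll, pitch, yaw] about the fixed x, y, z axes, in that order (R = Rz(yaw) Ry(pitch) Rx(roll)).
In Python, from bench import * gives the robot as it stands.
- The arm moves only by the tool jog_arm, never from a script. Its argument "moves" is a list of rows, each a list of 7 numbers: the turn, a rotation vector about the world's x, y, z in rad, then the shift along the world's x, y, z in mm, then the finger opening in mm, from 0 to 94. In form: [[rx, ry, rz, tx, ty, tz, fingers], ...]. A call has 1 to 12 rows; each row shifts and turns the commanded pose from where the row before left it; what a row does not reach is not made up. A row lasts 1/8 s, in which the tool goes at most 62.5 mm and 10.7 degrees, less where a joint would pass 70% of its speed; a pose out of reach is approached as far as the arm can. A call is refused whole if a number of a shift passes 62.5 or a number of a turn 0.188, either way. A call with a gripper value outside its range is refused whole. The fingers move at their own pace and stop on an object; the grip force is fixed at half the most. Time passes only in rows, so rows that do not move let the fingers close. It gives the time, the measured TCP pose, the force and the opening at its end, in the units of the state.
- get_obs(): the state, without advancing time (a new reading comes with each control period).
- snapshot(name): name is "scene" or "top"; returns the picture (384x512x3 uint8, red, green, blue); there is no depth.
- get_calibration(name): a dict with "camera_matrix" (3x3 intrinsics, pixels), "R" (3x3) and "t" (3): a world point X has camera coordinates R X + t. Camera axes: x right, y down, z forward; pixel columns grow to the right and rows downward; lengths in m; the calibration is good to about 2 mm. A picture is of the moment at which its call begins. get_calibration takes no time and is no camera call.
- close_job(): hands the job in, once; it reports no verdict.
Trained networks look in the newest picture that a camera, given by its name, has taken for a name from the list of things; names that differ only in an ending like _2 or _b are one class to them, and where a whole thing is asked for, a point or a joint stands for the part that bears it (a point fixed in the world has none). Each returns a list of dicts, best first, with "conf" (0 to 1); they miss things now and then, are a little off and sometimes report something else, mostly with a low value. They report only what shows in the picture. A call takes as long as a camera call. They do not tell look-alikes from the thing itself.
- look_for(label, camera): "bbox" ([left, top, right, bottom] in pixels, round what is visible of it).
The state is a dict: "time": time; "joint_positions": joint angles; "qvel": joint speeds; "joint_torque": joint torques, N m; "tool_pos": TCP position; "ee_rot": TCP orientation; "wrist_force": force on the tool from outside, world axes, zero at the start; "wrist_torque": the same for the moment, N m; "width": finger opening in m.
Only numpy, scipy, OpenCV 4.12 (cv2) and the standard library are available. Lean on these libraries where they do the work, as an engineer would, in place of code of your own. Each camera call takes 0.05 s, during which the arm holds its last target.

TASK

The single steel serving pail on the dish table has its wire bail folded down: raise the bail upright while the pail stays standing on the table, then lift the pail by the bail and nest it in the top of the stack of matching tapered pails. Ease it down gently until it sits level with its bead fully home on the rim below, without forcing or dropping it, and let go, leaving the pail in the stack. Do not tip or shift the stack, and leave the straight-sided tin, the plates and the bottle where they are.

Things in the scene. Friction and masses are not known exactly. Their poses are not given: they have to be found in the camera images.
- pail: The single loose steel pail (about 0.3 kg): round, tapered, open, 85 mm high, outside 66 mm across at the foot, 94 at the rim, wall 2.5. A bead (flat ring 97 mm across, 5 thick), underside 50 mm above the foot, rests on the rim below when nested. Bail ears on its y axis, 78 mm above the foot, 54 mm to either side. Origin: centre of the foot's underside; z up its axis.
- pail_bail (a joint): Angle of the loose pail's bail about the pail's y axis through the ears, 78 mm above the foot. 0 upright, positive leans to the pail's +x, 1.57 level, stops at +-2.35 (crown near the table). Starts folded to +x, level or drooping a little (1.5 to 1.9). The hinge is slightly stiff (about 0.025 N m): the bail stays where it is left.
- bail_grip (a point): Middle of the grip sleeve at the bail's crown: black tube, 10 mm diameter, 48 mm long, turning freely on the wire, parallel to the hinge line (pail's y axis), 100 mm from it; 35 mm or more free between it and the pail's rim when folded. With the bail upright it is 178 mm above the pail's foot. Wire 4.4 mm thick. Turns with the bail; at angle 0 its axes are the pail's.
- stack: Two matching pails already nested (one unit, about 0.8 kg, 120 mm high), mouth up, loose on the table, foot 66 mm across. Their bails hang down on opposite sides (along its x axis), reaching 76 mm from the axis. A third pail fully home has its foot 70 mm above this origin, on the same axis. Origin: centre of the underside; z up.
- stack_mouth (a point): Centre of the open mouth of the stack, level with its rim, 120 mm above the table; inside diameter 89 mm at the rim, tapering to about 61 mm at the floor. The nested pail's foot ends 50 mm below this point.
- tin: Bystander: straight-sided open steel tin, 108 mm across (120 mm at the lip), 94 mm high, on the table. It and the stack may swap places. Origin: centre of the underside.
- plates: Bystander: stack of four white saucers, 150 mm across, 38 mm high. Origin: centre of the underside.
- bottle: Bystander: clear plastic bottle, 56 mm across, 150 mm high. Origin: centre of the underside.
Not all that is in view belongs to the job. Leave any purple look-alike of the pail alone.

How it is judged:
By the outcome, as a careful person would: the job done as asked, in the order asked, and still so for the second after the job is handed in, with the robot touching nothing.
It also fails if it takes over 58 s, if anything falls off the work surface, if the arm or the gripper's body presses on something with over 40 N, if the wrist force passes 120 N, or if a joint passes its speed limit or range.

## Working session

There is one attempt and no reset: what is moved stays moved. The work goes in short steps, Python scripts to look and compute and a tool call to move; the robot and the scene stay as the last step left them, time stands still between calls to the robot, and variables do not carry over. Pictures are saved under pics/ and viewed, and the job is handed in when it is done.

Besides the shell and the picture viewer there is one more tool, called after ">>>" as name([rows], argument=value, ...), one row to a line, values as JSON. jog_arm: Moves the arm, as the interface text tells. Its arguments: {"type":"object","properties":{"moves":{"type":"array","items":{"type":"array","items":{"type":"number"}}}},"required":["moves"]}

```bash
mkdir -p pics; ls
python3 - <<'E'
from bench import *
import cv2
for n in ("scene","top"):
    im=snapshot(n); cv2.imwrite(f"pics/{n}0.png",im[:,:,::-1])
    for l in ("pail","bail_grip","stack","tin","plates","bottle"):
        print(n,l,[(np_ if 0 else [round(v) for v in d["bbox"]],round(d["conf"],2)) for d in look_for(l,n)])
    c=get_calibration(n); print(c)
print(get_obs())
E
```

```text
pics
scene pail [([87, 211, 141, 262], 0.74), ([162, 187, 202, 238], 0.66)]
scene bail_grip [([162, 204, 203, 239], 0.71), ([97, 209, 121, 217], 0.7)]
scene stack [([283, 185, 330, 243], 0.73)]
scene tin [([301, 133, 340, 180], 0.92), ([284, 182, 332, 242], 0.66), ([170, 225, 201, 237], 0.62)]
scene plates [([234, 250, 294, 310], 0.97)]
scene bottle [([336, 165, 363, 205], 0.95)]
{'camera_matrix': array([[359.09251529,   0.        , 255.91493559],
       [  0.        , 359.09251529, 193.23781736],
       [  0.        ,   0.        ,   1.        ]]), 'R': array([[ 0.25959232,  0.96564235,  0.01211092],
       [ 0.78028757, -0.20234158, -0.59178476],
       [-0.56900188,  0.16307278, -0.80600504]]), 't': array([-0.19266912, -0.38993299,  1.39795397])}
top pail [([306, 171, 348, 225], 0.74), ([371, 166, 419, 202], 0.59), ([173, 148, 221, 200], 0.23)]
top bail_grip [([305, 172, 350, 216], 0.65), ([389, 176, 423, 185], 0.59)]
top stack [([175, 146, 216, 202], 0.62)]
top tin [([130, 219, 184, 268], 0.84)]
top plates [([174, 147, 216, 202], 0.35)]
top bottle [([123, 174, 157, 198], 0.56), (
[... 372 characters left out ...]
024, 0.60774953, 0.99812951])}
{'time': 0.7, 'joint_positions': array([ 1.21590939e+00,  8.71516867e-02,  1.37072287e+00, -3.92367172e-06,
        1.68362006e+00, -1.03134658e-01]), 'qvel': array([ 0.00203585, -0.00186523,  0.00145945,  0.00035552,  0.00127073,
       -0.00012572]), 'joint_torque': array([ 6.58727713e-04, -3.39902866e+01, -3.02519560e+01,  7.18140020e-02,
        2.34290486e-02,  9.49953630e-06]), 'tool_pos': array([0.13702629, 0.53264735, 0.30272069]), 'ee_rot': array([ 3.14157868e+00, -9.71134906e-05,  1.31904361e+00]), 'wrist_force': array([ 0.31162834, -0.60411661,  0.4518028 ]), 'wrist_torque': array([-0.06354783, -0.05071589,  0.00794759]), 'width': 0.0935623998677542}
```

Run:
```python
import cv2
a=cv2.imread("pics/scene0.png")[130:320,60:380]; cv2.imwrite("pics/s0z.png",cv2.resize(a,(800,475),interpolation=cv2.INTER_CUBIC))
a=cv2.imread("pics/top0.png")[120:300,100:440]; cv2.imwrite("pics/t0z.png",cv2.resize(a,(800,424),interpolation=cv2.INTER_CUBIC))
```

```text
(no output)
```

View pics/scene0.png

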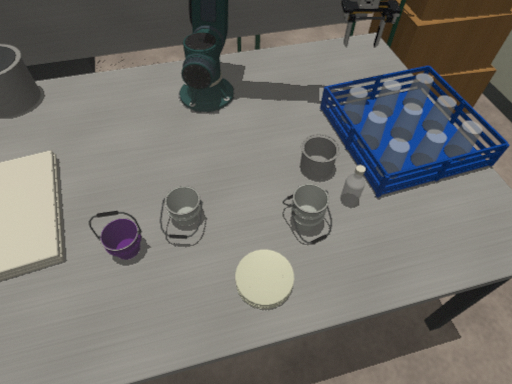

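View pics/top0.png

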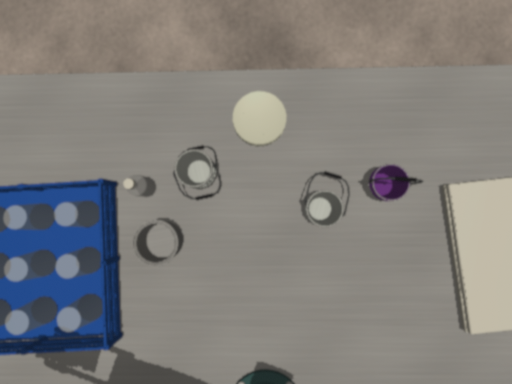

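View pics/s0z.png

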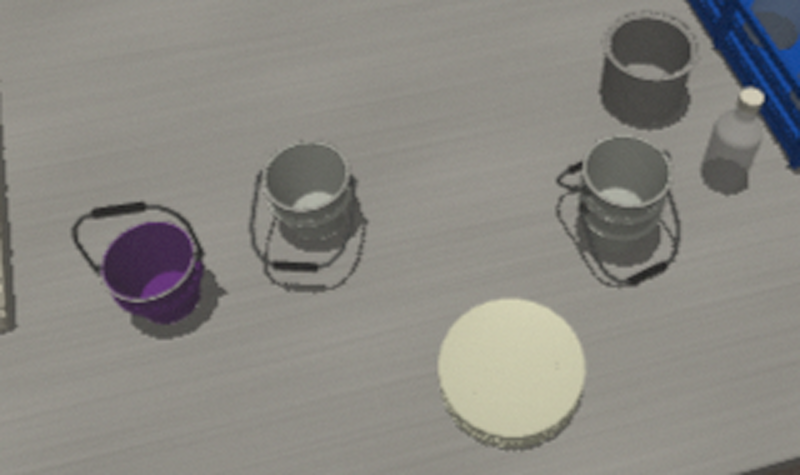

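View pics/t0z.png

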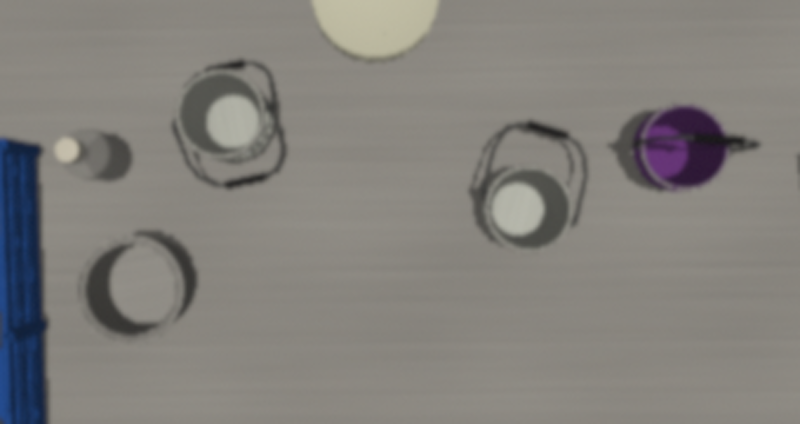

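```bash
cat > h.py <<'E'
import numpy as np, cv2
from bench import *
C={n:get_calibration(n) for n in("scene","top")}
def proj(n,X):
    c=C[n]; p=np.atleast_2d(X)@c["R"].T+c["t"]; q=p@c["camera_matrix"].T; return q[:,:2]/q[:,2:]
def back(n,uv,z):
    c=C[n]; d=c["R"].T@np.linalg.inv(c["camera_matrix"])@np.array([uv[0],uv[1],1.]); o=-c["R"].T@c["t"]
    return o+d*(z-o[2])/d[2]
TH=np.linspace(0,2*np.pi,180,endpoint=False)
def circ(x,y,z,r): return np.c_[x+r*np.cos(TH),y+r*np.sin(TH),np.full(180,z)]
def grad(n,f):
    g=cv2.cvtColor(cv2.imread(f),cv2.COLOR_BGR2GRAY).astype(np.float32); g=cv2.GaussianBlur(g,(0,0),1)
    return np.clip(np.hypot(cv2.Sobel(g,cv2.CV_32F,1,0),cv2.Sobel(g,cv2.CV_32F,0,1)),0,120)
def score(G,P): return cv2.remap(G,P[:,0].astype(np.float32)[None],P[:,1].astype(np.float32)[None],cv2.INTER_LINEAR).mean()
def fit(ns,Gs,x0,circs,R=.03):
    f=lambda p:sum(score(Gs[n],proj(n,circ(p[0],p[1],z,r))) for n in ns for z,r in circs)
    best=np.array(x0[:2]); 
    for st,rg in((.002,R),(.0005,.004)):
        c=[(f((best[0]+a,best[1]+b)),best[0]+a,best[1]+b) for a in np.arange(-rg,rg+1e-9,st) for b in np.arange(-rg,rg+1e-9,st)]
        m=max(c); best=np.array(m[1:])
    return best,m[0]
def zoom(n,f,box,k,curves,out):
    a=cv2.imread(f)[box[1]:box[3],box[0]:box[2]]; a=cv2.resize(a,None,fx=k,fy=k,interpolation=cv2.INTER_CUBIC)
    for P,col in curves:
        for u,v in proj(n,P): cv2.circle(a,(int((u-box[0]+.5)*k),int((v-box[1]+.5)*k)),1,col,-1)
    cv2.imwrite(out,a)
E
python3 - <<'E'
from h import *
Gs={n:grad(n,f"pics/{n}0.png") for n in C}
init={"pail":{"scene":(183,201),"top":(325,207)},"stack":{"scene":(310.4,202),"top":(194.3,170)},"tin":{"scene":(320,149),"top":(159,241)}}
zr={"pail":.085,"stack":.12,"tin":.094}
cs={"pail":[(.085,.047),(.085,.0445)],"stack":[(.12,.047),(.12,.0445)],"tin":[(.094,.06)]}
for k in init:
    for n in C: print(k,n,back(n,init[k][n],zr[k]).round(4), *fit([n],Gs,back(n,init[k][n],zr[k]),cs[k],.02))
    print(k,fit(list(C),Gs,back("top",init[k]["top"],zr[k]),cs[k]))
# grip midpoints
g1=(60+295/2.5,130+267/2.5); g2=(100+547/2.353,120+130/2.353)
for z in (.04,.05,.06,.07,.08,.09): print(z,back("scene",g1,z).round(4),back("top",g2,z).round(4))
E
```

```text
pail scene [ 0.5507 -0.1578  0.085 ] [ 0.54770152 -0.15883588] 182.31497
pail top [ 0.5474 -0.1616  0.085 ] [ 0.54487544 -0.15664372] 175.4657
pail (array([ 0.54587544, -0.15714372]), np.float32(349.87772))
stack scene [0.6643 0.1688 0.12  ] [0.65225793 0.17184601] 188.11163
stack top [0.6445 0.172  0.12  ] [0.62704874 0.14954286] 164.39621
stack (array([0.65254874, 0.17154286]), np.float32(329.8783))
tin scene [0.4688 0.2757 0.094 ] [0.46677839 0.29069556] 79.58973
tin top [0.4648 0.2683 0.094 ] [0.46725869 0.26676351] 89.00956
tin (array([0.46675869, 0.26626351]), np.float32(151.87189))
0.04 [ 0.6324 -0.19    0.04  ] [ 0.634 -0.192  0.04 ]
0.05 [ 0.6384 -0.1892  0.05  ] [ 0.633 -0.19   0.05 ]
0.06 [ 0.6444 -0.1884  0.06  ] [ 0.6321 -0.188   0.06  ]
0.07 [ 0.6504 -0.1876  0.07  ] [ 0.6312 -0.186   0.07  ]
0.08 [ 0.6565 -0.1868  0.08  ] [ 0.6302 -0.184   0.08  ]
0.09 [ 0.6625 -0.186   0.09  ] [ 0.6293 -0.1821  0.09  ]
```

Run:
```python
from h import *
p=(.5459,-.1571); s=(.6525,.1715); yaw=-.37; th=1.9
def bail(p,yaw,th):
    ex=np.array([np.cos(yaw),np.sin(yaw),0]);ey=np.array([-np.sin(yaw),np.cos(yaw),0]);H=np.array([*p,.078])
    d=np.sin(th)*ex+np.cos(th)*np.array([0,0,1])
    G=H+.1*d; t=np.linspace(-1,1,20)[:,None]
    return np.r_[G+.024*t*ey, H+.054*ey*np.sign(t)]
R,Gn,B=(0,0,255),(0,255,0),(255,255,0)
ims=[]
for n,pb,sb in(("scene",(150,180,215,250),(275,180,340,250)),("top",(290,160,360,235),(165,140,235,215))):
    f=f"pics/{n}0.png"
    zoom(n,f,pb,5,[(circ(*p,.085,.047),R),(circ(*p,.003,.0305),Gn),(bail(p,yaw,th),B)],"pics/a.png"); a=cv2.imread("pics/a.png")
    zoom(n,f,sb,5,[(circ(*s,.12,.047),R),(circ(*s,.038,.0305),Gn)],"pics/a.png"); b=cv2.imread("pics/a.png")
    ims.append(cv2.resize(np.hstack([a,b]),(750,375)))
cv2.imwrite("pics/ov1.png",cv2.resize(np.vstack(ims),(600,600)))
cv2.imwrite("pics/ov1.png",cv2.resize(ims[0],(780,420)));cv2.imwrite("pics/ov2.png",cv2.resize(ims[1],(780,420)))
```

```text
(no output)
```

View pics/ov1.png

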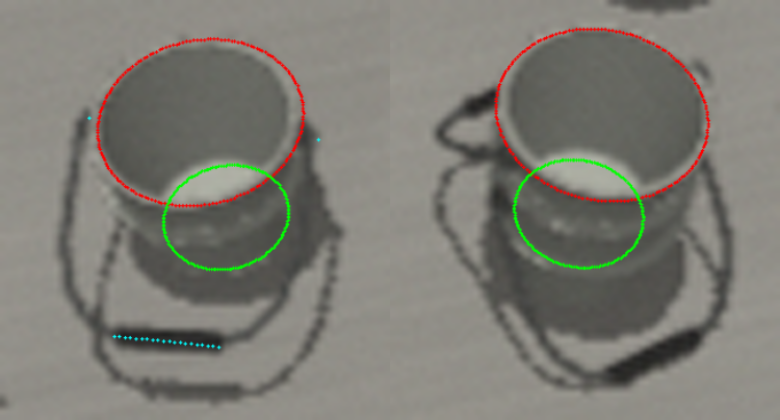

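View pics/ov2.png

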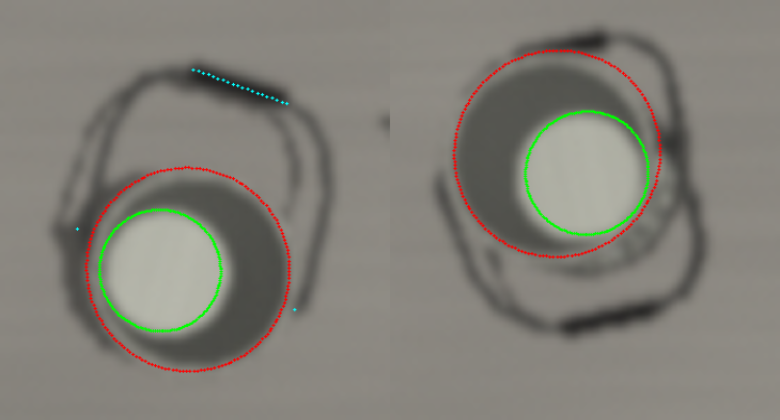

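>>> jog_arm([
  [0,0,-0.112,33.1,-48.3,0,36],
  [0,0,-0.112,33.1,-48.3,0,36],
  [0,0,-0.112,33.1,-48.3,0,36],
  [0,0,-0.112,33.1,-48.3,0,36],
  [0,0,-0.112,33.1,-48.3,0,36],
  [0,0,-0.112,33.1,-48.3,0,36],
  [0,0,-0.112,33.1,-48.3,0,36],
  [0,0,-0.112,33.1,-48.3,0,36],
  [0,0,-0.112,33.1,-48.3,0,36],
  [0,0,-0.112,33.1,-48.3,0,36],
  [0,0,-0.112,33.1,-48.3,0,36],
  [0,0,-0.112,33.1,-48.3,0,36],
])

```text
time: 2.2
tool_pos: [0.5351, -0.0487, 0.303]
ee_rot: [-3.141, -0.001, -0.029]
wrist_force: [-0.1, -0.1, -0.1]
width: 0.036
```

>>> jog_arm([
  [0,0,-0.112,33.1,-48.3,0,36],
  [0,0,-0.112,33.1,-48.3,0,36],
  [0,0,-0.112,33.1,-48.3,0,36],
  [0,0,0,0,0,0,36],
  [0,0,0,0,0,0,36],
])

```text
time: 2.82
tool_pos: [0.6334, -0.1917, 0.3022]
ee_rot: [-3.141, 0.001, -0.361]
wrist_force: [-0.4, -0.3, -0.0]
width: 0.0357
```

>>> jog_arm([
  [0,0,0,0,0,-50,36],
  [0,0,0,0,0,-50,36],
  [0,0,0,0,0,-40,36],
  [0,0,0,0,0,0,36],
  [0,0,0,0,0,0,36],
])

```text
time: 3.45
tool_pos: [0.6342, -0.1912, 0.1657]
ee_rot: [-3.142, -0.004, -0.36]
wrist_force: [-0.7, 0.3, 0.3]
width: 0.0359
```

Run:
```python
from h import *
print(get_obs()["tool_pos"],get_obs()["wrist_force"])
o=[]
for n,b in(("scene",(140,170,240,260)),("top",(280,140,380,230))):
    cv2.imwrite(f"pics/{n}1.png",snapshot(n)[:,:,::-1]); a=cv2.imread(f"pics/{n}1.png")[b[1]:b[3],b[0]:b[2]]
    o.append(cv2.resize(a,None,fx=4,fy=4,interpolation=2))
cv2.imwrite("pics/v1.png",np.hstack(o))
```

```text
[ 0.63424651 -0.19118361  0.16573599] [-0.7297417   0.30143166  0.25269219]
```

View pics/v1.png

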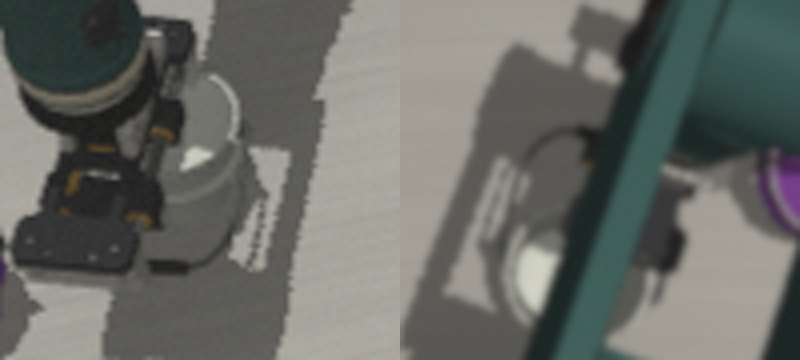

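>>> jog_arm([
  [0,0,0,0,0,-10,36],
  [0,0,0,0,0,-10,36],
  [0,0,0,0,0,-10,36],
  [0,0,0,0,0,-10,36],
  [0,0,0,0,0,0,36],
  [0,0,0,0,0,0,36],
])

```text
time: 4.3
tool_pos: [0.6337, -0.1919, 0.1227]
ee_rot: [-3.142, -0.0, -0.361]
wrist_force: [-0.5, 0.1, -0.5]
width: 0.0357
```

Nothing touched on the way down; closing gradually.

>>> jog_arm([
  [0,0,0,0,0,0,28],
  [0,0,0,0,0,0,22],
  [0,0,0,0,0,0,16],
  [0,0,0,0,0,0,12],
  [0,0,0,0,0,0,8],
  [0,0,0,0,0,0,5],
  [0,0,0,0,0,0,5],
])

```text
time: 5.18
tool_pos: [0.6332, -0.1919, 0.1225]
ee_rot: [3.141, 0.001, -0.361]
wrist_force: [-2.6, -0.7, 0.7]
width: 0.0093
```

Run:
```python
from h import *
o=get_obs();print(o["tool_pos"],o["ee_rot"],o["wrist_force"],o["wrist_torque"],o["width"])
O=[]
for n,b in(("scene",(140,170,240,260)),("top",(280,140,380,230))):
    cv2.imwrite(f"pics/{n}2.png",snapshot(n)[:,:,::-1]); a=cv2.imread(f"pics/{n}2.png")[b[1]:b[3],b[0]:b[2]]
    O.append(cv2.resize(a,None,fx=4,fy=4,interpolation=2))
cv2.imwrite("pics/v2.png",np.hstack(O))
```

```text
[ 0.63321855 -0.19192491  0.12250932] [ 3.14115768e+00  7.34801688e-04 -3.60945457e-01] [-2.58450587 -0.74447218  0.67378136] [-0.17637078  0.40483033  0.10060728] 0.009340923290972906
```

View pics/v2.png

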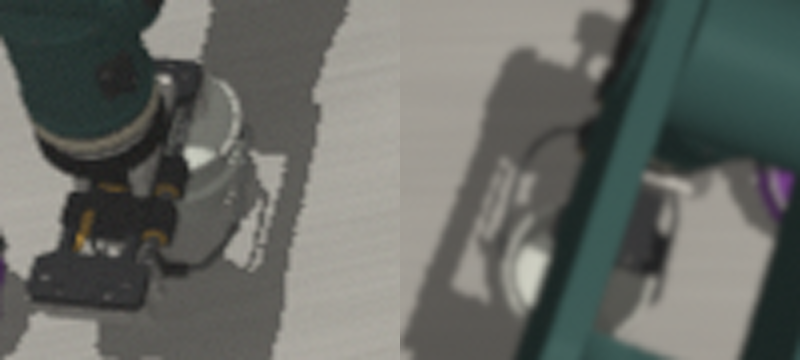

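Run:
```python
import numpy as np
th=np.arange(1.905,-.01,-.1); ex=np.array([.9356,-.3532])
h=100*np.sin(th);z=100*np.cos(th)
for i in range(len(th)-1): print(round(th[i+1],3),(ex*(h[i+1]-h[i])).round(1),round(z[i+1]-z[i],1))
```

```text
1.805 [ 2.6 -1. ] 9.6
1.705 [ 1.7 -0.6] 9.8
1.605 [ 0.8 -0.3] 10.0
1.505 [-0.1  0.1] 10.0
1.405 [-1.1  0.4] 9.9
1.305 [-2.   0.8] 9.8
1.205 [-2.9  1.1] 9.5
1.105 [-3.8  1.4] 9.1
1.005 [-4.6  1.7] 8.7
0.905 [-5.4  2. ] 8.2
0.805 [-6.1  2.3] 7.5
0.705 [-6.8  2.6] 6.9
0.605 [-7.4  2.8] 6.1
0.505 [-7.9  3. ] 5.3
0.405 [-8.4  3.2] 4.4
0.305 [-8.8  3.3] 3.5
0.205 [-9.   3.4] 2.5
0.105 [-9.2  3.5] 1.5
0.005 [-9.3  3.5] 0.5
```

>>> jog_arm([
  [0,0,0,2.6,-1.0,9.6,5],
  [0,0,0,1.7,-0.6,9.8,5],
  [0,0,0,0.8,-0.3,10,5],
  [0,0,0,-0.1,0.1,10,5],
  [0,0,0,-1.1,0.4,9.9,5],
  [0,0,0,-2.0,0.8,9.8,5],
  [0,0,0,0,0,0,5],
  [0,0,0,0,0,0,5],
])

```text
time: 6.28
tool_pos: [0.6354, -0.1925, 0.1818]
ee_rot: [3.142, -0.0, -0.361]
wrist_force: [-0.7, -0.5, -0.3]
width: 0.009
```

```bash
cat > look.py <<'E'
import sys
from h import *
k=sys.argv[1]
bs=eval(sys.argv[2]) if len(sys.argv)>2 else ((140,160,240,260),(280,140,380,240))
o=get_obs();print(o["time"],o["tool_pos"],o["ee_rot"],o["wrist_force"],o["wrist_torque"],o["width"])
O=[]
for n,b in zip(("scene","top"),bs):
    cv2.imwrite(f"pics/{n}{k}.png",snapshot(n)[:,:,::-1]); a=cv2.imread(f"pics/{n}{k}.png")[b[1]:b[3],b[0]:b[2]]
    O.append(cv2.resize(a,(400,int(400*a.shape[0]/a.shape[1])),interpolation=2))
cv2.imwrite(f"pics/v{k}.png",np.hstack(O))
E
python3 look.py 3
```

```text
6.275 [ 0.63544478 -0.19245525  0.18179532] [ 3.14158840e+00 -3.58674250e-04 -3.61014617e-01] [-0.68138554 -0.53625562 -0.31820003] [-0.09898498  0.27783945  0.06345565] 0.00897436240785409
```

View pics/v3.png

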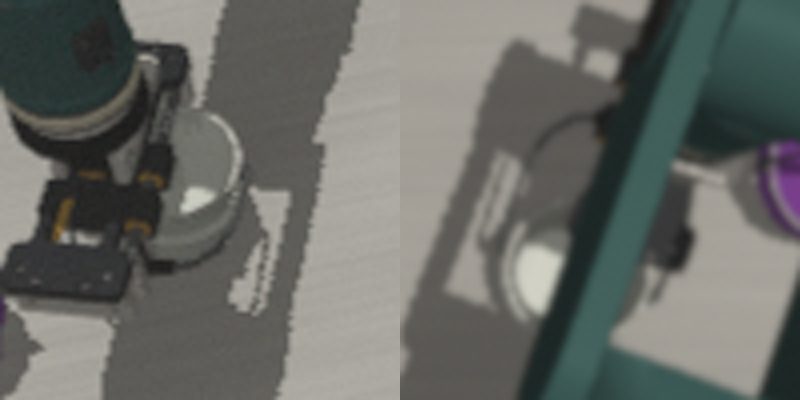

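>>> jog_arm([
  [0,0,0,-2.9,1.1,9.5,5],
  [0,0,0,-3.8,1.4,9.1,5],
  [0,0,0,-4.6,1.7,8.7,5],
  [0,0,0,-5.4,2.0,8.2,5],
  [0,0,0,-6.1,2.3,7.5,5],
  [0,0,0,-6.8,2.6,6.9,5],
  [0,0,0,0,0,0,5],
  [0,0,0,0,0,0,5],
])

```text
time: 7.38
tool_pos: [0.6059, -0.1814, 0.2319]
ee_rot: [3.142, -0.001, -0.361]
wrist_force: [-1.1, 0.1, -0.3]
width: 0.0093
```

```bash
python3 look.py 4
```

```text
7.375 [ 0.60593882 -0.18139014  0.23186448] [ 3.14155464e+00 -7.62785710e-04 -3.60996162e-01] [-1.06280891  0.12748017 -0.29490577] [-0.1233408   0.19905365  0.03521691] 0.00927501961101755
```

View pics/v4.png

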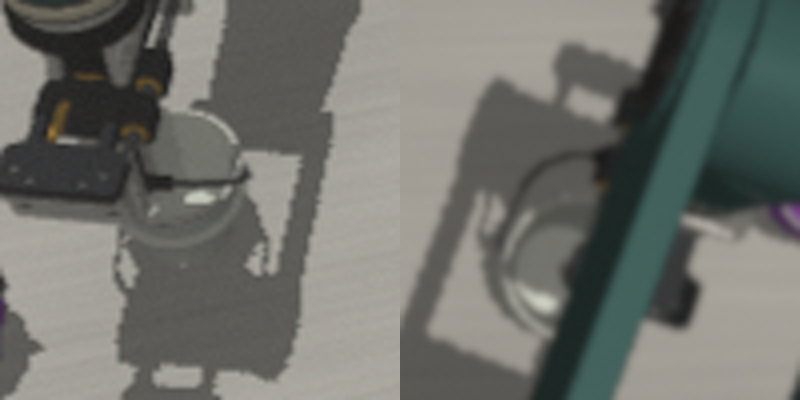

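>>> jog_arm([
  [0,0,0,0,0,0,14],
  [0,0,0,0,0,0,14],
  [0,0,0,-7.4,2.8,6.1,14],
  [0,0,0,-7.9,3.0,5.3,14],
  [0,0,0,-8.4,3.2,4.4,14],
  [0,0,0,-8.8,3.3,3.5,14],
  [0,0,0,-9.0,3.4,2.5,14],
  [0,0,0,-9.2,3.5,1.5,14],
  [0,0,0,-9.3,3.5,0.5,14],
  [0,0,0,0,0,0,14],
  [0,0,0,0,0,0,14],
])

```text
time: 8.85
tool_pos: [0.5458, -0.1586, 0.2553]
ee_rot: [-3.142, 0.0, -0.361]
wrist_force: [-0.1, 0.7, -0.6]
width: 0.0138
```

```bash
python3 look.py 5
```

```text
8.85 [ 0.54579553 -0.15860816  0.25529971] [-3.14158202e+00  1.53699677e-04 -3.60975208e-01] [-0.1117709   0.65536743 -0.64771861] [-0.10687144  0.06069377 -0.03898415] 0.013769894111852978
```

View pics/v5.png

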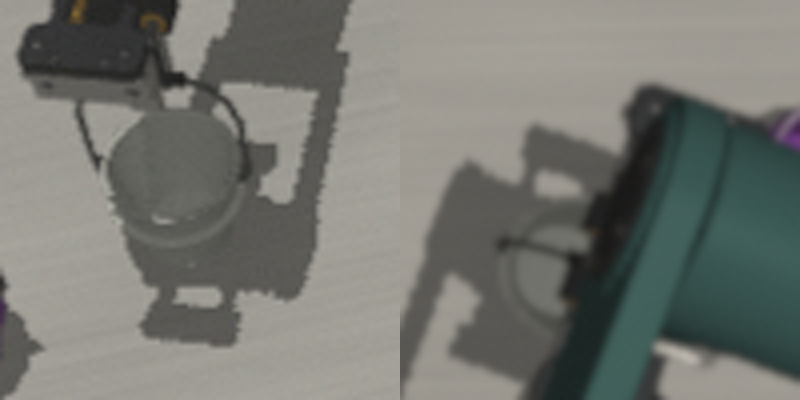

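>>> jog_arm([
  [0,0,0,0,0,0,10],
  [0,0,0,0,0,0,5],
  [0,0,0,0,0,0,5],
  [0,0,0,0,0,0,5],
  [0,0,0,0,0,0,5],
])

```text
time: 9.57
tool_pos: [0.5458, -0.1586, 0.2553]
ee_rot: [-3.142, 0.0, -0.361]
wrist_force: [-0.3, 0.4, -0.9]
width: 0.0089
```

```bash
python3 look.py 6
python3 - <<'E'
from h import *
Gs={"scene":grad("scene","pics/scene6.png")}
print(fit(["scene"],Gs,(.546,-.158),[(.085,.047),(.085,.0445)],.02))
E
```

```text
9.575 [ 0.54580442 -0.15861573  0.25526799] [-3.14157652e+00  2.82659949e-04 -3.60987305e-01] [-0.25393444  0.43318327 -0.94489366] [-0.05590126  0.05140792  0.03779638] 0.008934961111180069
(array([ 0.5465, -0.1575]), np.float32(135.44388))
```

>>> jog_arm([
  [0,0,0,0,0,3,5],
  [0,0,0,0,0,5,5],
  [0,0,0,0,0,10,5],
  [0,0,0,0,0,10,5],
  [0,0,0,0,0,0,5],
  [0,0,0,0,0,0,5],
])

```text
time: 10.42
tool_pos: [0.5458, -0.1586, 0.2836]
ee_rot: [3.142, -0.0, -0.361]
wrist_force: [-0.6, -0.2, -3.7]
width: 0.0091
```

```bash
python3 look.py 7
```

```text
10.425 [ 0.54583114 -0.15864312  0.28355171] [ 3.14154067e+00 -2.26390054e-04 -3.61031738e-01] [-0.56213805 -0.18906831 -3.68647581] [-0.07809692  0.12024206 -0.00138688] 0.00914090863210132
```

View pics/v7.png

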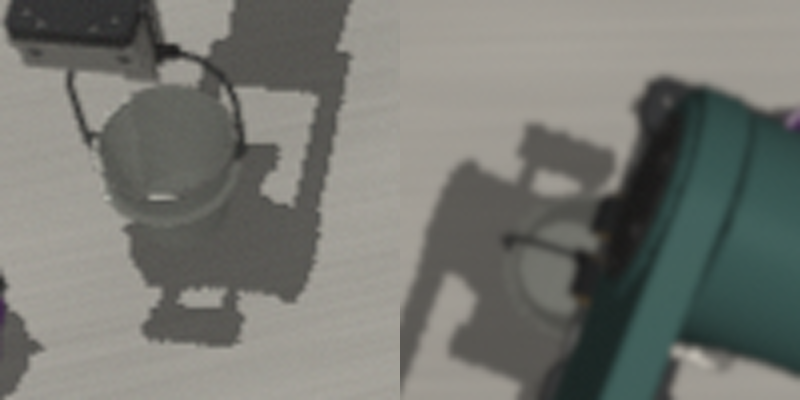

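>>> jog_arm([
  [0,0,0,0,0,10,5],
  [0,0,0,0,0,20,5],
  [0,0,0,0,0,20,5],
  [0,0,0,0,0,20,5],
  [0,0,0,0,0,20,5],
  [0,0,0,0,0,20,5],
  [0,0,0,0,0,15,5],
  [0,0,0,1.5,5,7,5],
  [0,0,0,3,10,0,5],
  [0,0,0,5,15,0,5],
  [0,0,0,7,20,0,5],
  [0,0,0,7,22,0,5],
])

```text
time: 12.02
tool_pos: [0.5698, -0.0848, 0.4148]
ee_rot: [-3.141, 0.001, -0.36]
wrist_force: [0.1, 0.1, -3.5]
width: 0.0091
```

>>> jog_arm([
  [0,0,0,7,22,0,5],
  [0,0,0,7,22,0,5],
  [0,0,0,7,22,0,5],
  [0,0,0,7,22,0,5],
  [0,0,0,7,22,0,5],
  [0,0,0,7,22,0,5],
  [0,0,0,7,20,0,5],
  [0,0,0,5,15,0,5],
  [0,0,0,3,10,0,5],
  [0,0,0,1.5,5,0,5],
  [0,0,0,0,0,0,5],
  [0,0,0,0,0,0,5],
])

```text
time: 13.52
tool_pos: [0.6278, 0.0948, 0.4156]
ee_rot: [3.141, -0.0, -0.362]
wrist_force: [0.5, -0.9, -3.3]
width: 0.009
```

```bash
python3 look.py 8 "((200,100,340,260),(150,100,290,260))"
```

```text
13.525 [0.62776819 0.0947574  0.41564193] [ 3.14123551e+00 -2.81356574e-04 -3.61913263e-01] [ 0.50159872 -0.85195874 -3.28746483] [-0.04372666  0.08514898  0.01003766] 0.00904555312227507
```

View pics/v8.png

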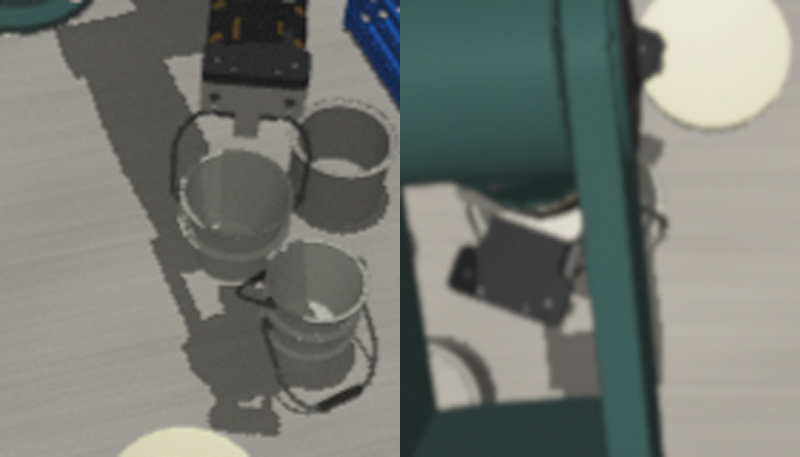

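Run:
```python
from h import *
Gs={"scene":grad("scene","pics/scene8.png")}
b=(.6278,.0948)
for z in (.242,.2446,.247): print(z,fit(["scene"],Gs,b,[(z,.047),(z,.0445)],.016))
print(fit(["scene"],Gs,(.6525,.1715),[(.12,.047),(.12,.0445)],.016))
p,_=fit(["scene"],Gs,b,[(.2446,.047),(.2446,.0445)],.016)
zoom("scene","pics/scene8.png",(250,140,340,240),6,[(circ(*p,.2446,.047),(0,0,255)),(circ(*p,.2446-.03,.0485),(0,255,0)),(circ(.6525,.1715,.12,.047),(0,0,255))],"pics/ov8.png")
```

```text
0.242 (array([0.6268, 0.0978]), np.float32(136.54967))
0.2446 (array([0.6293, 0.0973]), np.float32(137.197))
0.247 (array([0.6308, 0.0963]), np.float32(137.62393))
(array([0.6505, 0.171 ]), np.float32(162.59286))
```

View pics/ov8.png

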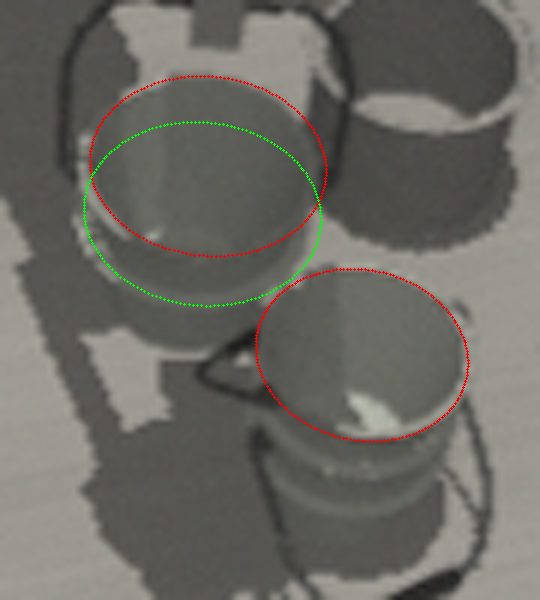

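>>> jog_arm([
  [0,0,0,2,6,0,5],
  [0,0,0,3.5,12,0,5],
  [0,0,0,4.5,14,0,5],
  [0,0,0,4.5,14,0,5],
  [0,0,0,4,13,0,5],
  [0,0,0,3.5,10,0,5],
  [0,0,0,1.7,5.5,0,5],
  [0,0,0,0.5,2.2,0,5],
  [0,0,0,0,0,0,5],
  [0,0,0,0,0,0,5],
  [0,0,0,0,0,0,5],
])

```text
time: 15.0
tool_pos: [0.652, 0.1717, 0.4157]
ee_rot: [3.142, -0.0, -0.362]
wrist_force: [-0.4, -0.4, -3.0]
width: 0.0088
```

```bash
python3 look.py 9 "((250,120,370,260),(130,100,270,260))"
python3 - <<'E'
from h import *
t=get_obs()["tool_pos"]; f=t[2]-.256; p=t[:2]
zoom("scene","pics/scene9.png",(270,130,350,250),5,[(circ(*p,f+.085,.047),(0,0,255)),(circ(*p,f+.05,.0485),(0,255,0)),(circ(*p,f,.033),(255,0,0)),(circ(.6515,.1715,.12,.047),(0,255,255))],"pics/ov9.png")
E
```

```text
15.0 [0.65198606 0.1716614  0.41566481] [ 3.14158400e+00 -2.67830155e-04 -3.61574228e-01] [-0.41238481 -0.43716481 -2.98004807] [-0.05738144  0.06963298  0.01029449] 0.008843888007048831Traceback (most recent call last):
  File "look.py", line 10, in <module>
    cv2.imwrite(f"pics/v{k}.png",np.hstack(O))
                                 ~~~~~~~~~^^^
    return _nx.concatenate(arrs, 1, dtype=dtype, casting=casting)
           ~~~~~~~~~~~~~~~^^^^^^^^^^^^^^^^^^^^^^^^^^^^^^^^^^^^^^^
ValueError: all the input array dimensions except for the concatenation axis must match exactly, but along dimension 0, the array at index 0 has size 466 and the array at index 1 has size 457
```

View pics/ov9.png

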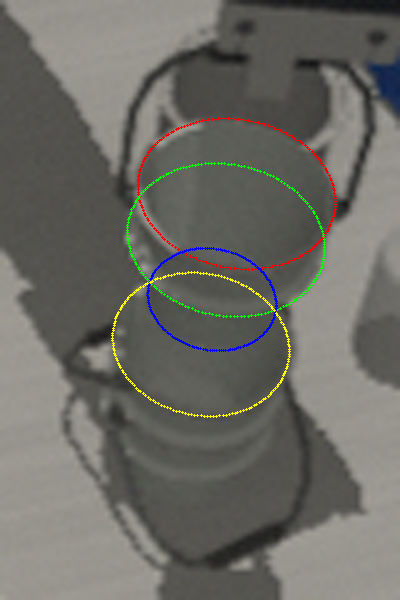

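>>> jog_arm([
  [0,0,0,0,0,-8,5],
  [0,0,0,0,0,-10,5],
  [0,0,0,0,0,-10,5],
  [0,0,0,0,0,-8,5],
  [0,0,0,0,0,-5,5],
  [0,0,0,0,0,-5,5],
  [0,0,0,0,0,-4,5],
  [0,0,0,0,0,0,5],
  [0,0,0,0,0,0,5],
])

```text
time: 16.23
tool_pos: [0.6521, 0.1721, 0.3658]
ee_rot: [-3.141, -0.001, -0.361]
wrist_force: [0.5, -0.5, -3.8]
width: 0.009
```

```bash
python3 look.py 10 "((250,110,370,250),(130,100,250,240))"
python3 - <<'E'
from h import *
t=get_obs()["tool_pos"]; f=t[2]-.256; p=t[:2]
zoom("scene","pics/scene10.png",(270,130,350,250),5,[(circ(*p,f+.085,.047),(0,0,255)),(circ(.6515,.1715,.12,.047),(0,255,255))],"pics/ov10.png")
E
```

```text
16.225 [0.65208919 0.17207283 0.36582891] [-3.14128532e+00 -5.75463133e-04 -3.61013893e-01] [ 0.51139427 -0.48649754 -3.76956016] [-0.02708796  0.10181273 -0.01034251] 0.008958419008726778
```

View pics/v10.png

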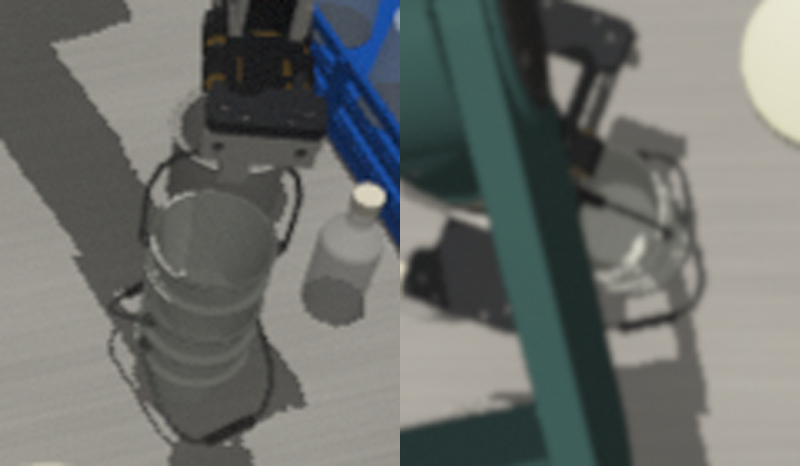

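View pics/ov10.png

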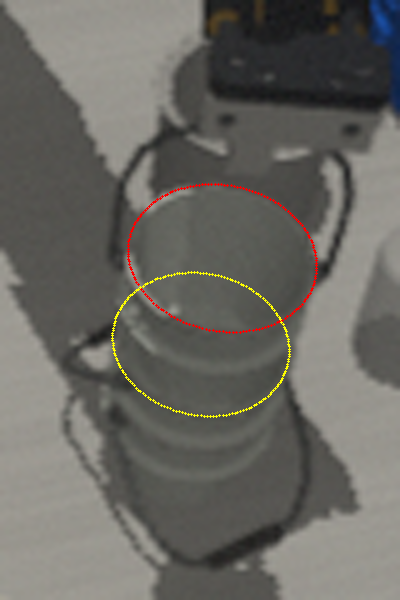

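>>> jog_arm([
  [0,0,0,0,0,-4,5],
  [0,0,0,0,0,-4,5],
  [0,0,0,0,0,-4,5],
  [0,0,0,0,0,-4,5],
  [0,0,0,0,0,-4,5],
  [0,0,0,0,0,0,5],
  [0,0,0,0,0,0,5],
])

```text
time: 17.2
tool_pos: [0.652, 0.1721, 0.3456]
ee_rot: [-3.141, -0.0, -0.361]
wrist_force: [-0.6, -0.1, -3.2]
width: 0.0089
```

>>> jog_arm([
  [0,0,0,0,0,-3,5],
  [0,0,0,0,0,-3,5],
  [0,0,0,0,0,-3,5],
  [0,0,0,0,0,-2,5],
  [0,0,0,0,0,0,5],
  [0,0,0,0,0,0,5],
])

```text
time: 17.95
tool_pos: [0.6521, 0.1721, 0.3346]
ee_rot: [-3.141, -0.0, -0.361]
wrist_force: [0.4, 0.4, -3.8]
width: 0.0088
```

```bash
python3 look.py 11 "((260,130,340,250),(150,120,230,240))"
```

```text
17.95 [0.65205499 0.17207347 0.33461445] [-3.14146885e+00 -2.17040908e-04 -3.60993865e-01] [ 0.36212554  0.36953146 -3.76020769] [-0.04086425  0.1181306  -0.01576896] 0.0088162719081134
```

View pics/v11.png

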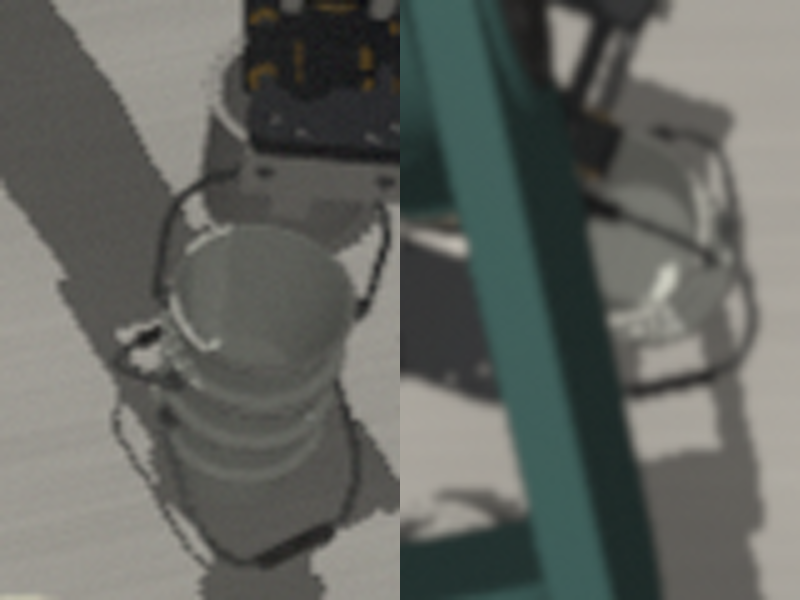

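>>> jog_arm([
  [0,0,0,0,0,-1.5,5],
  [0,0,0,0,0,-1.5,5],
  [0,0,0,0,0,-1.5,5],
  [0,0,0,0,0,-1.5,5],
  [0,0,0,0,0,0,5],
  [0,0,0,0,0,0,5],
])

```text
time: 18.8
tool_pos: [0.652, 0.1721, 0.3285]
ee_rot: [-3.142, -0.0, -0.361]
wrist_force: [-0.5, -0.8, -3.8]
width: 0.0089
```

>>> jog_arm([
  [0,0,0,0,0,-1,5],
  [0,0,0,0,0,-1,5],
  [0,0,0,0,0,0,5],
  [0,0,0,0,0,0,5],
])

```text
time: 19.3
tool_pos: [0.652, 0.1721, 0.3265]
ee_rot: [3.142, -0.0, -0.361]
wrist_force: [-0.1, -0.6, -2.8]
width: 0.0089
```

>>> jog_arm([
  [0,0,0,0,0,-0.5,5],
  [0,0,0,0,0,-0.5,5],
  [0,0,0,0,0,0,5],
  [0,0,0,0,0,0,5],
])

```text
time: 19.8
tool_pos: [0.652, 0.1721, 0.3257]
ee_rot: [-3.141, -0.0, -0.361]
wrist_force: [-0.3, 0.9, -3.0]
width: 0.0093
```

>>> jog_arm([
  [0,0,0,0,0,-0.5,5],
  [0,0,0,0,0,0,5],
  [0,0,0,0,0,0,5],
])

```text
time: 20.18
tool_pos: [0.6521, 0.1721, 0.3254]
ee_rot: [-3.141, -0.001, -0.361]
wrist_force: [-0.0, 0.8, 0.0]
width: 0.0086
```

>>> jog_arm([
  [0,0,0,0,0,-0.3,5],
  [0,0,0,0,0,0,5],
  [0,0,0,0,0,0,5],
])

```text
time: 20.55
tool_pos: [0.6521, 0.1721, 0.3253]
ee_rot: [-3.141, -0.001, -0.361]
wrist_force: [-0.4, 0.3, 1.0]
width: 0.009
```

```bash
python3 look.py 12 "((260,130,340,250),(150,120,230,240))"
```

```text
20.55 [0.65212602 0.17213127 0.3252848 ] [-3.14095118e+00 -9.72071282e-04 -3.60924389e-01] [-0.37314109  0.34025037  0.95103456] [0.05018817 0.07295956 0.02622724] 0.00904819522313984
```

View pics/v12.png

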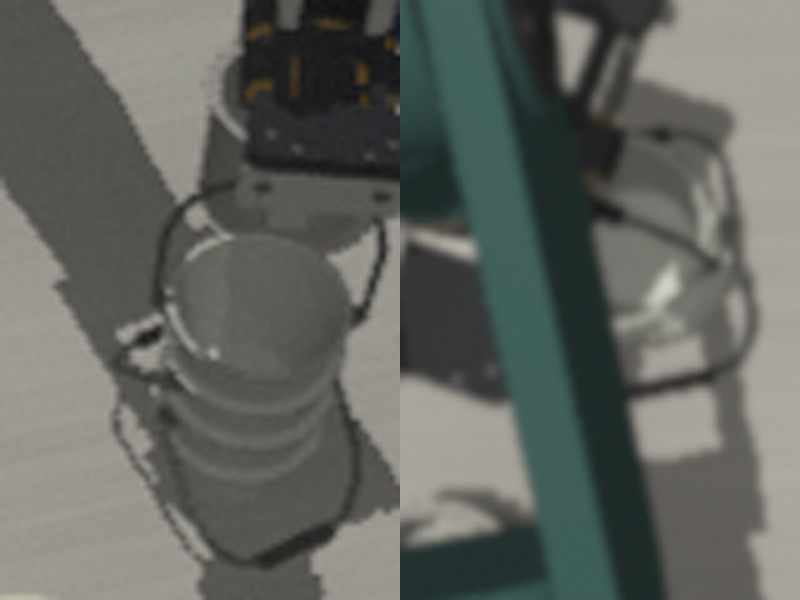

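>>> jog_arm([
  [0,0,0,0,0,0,13],
  [0,0,0,0,0,0,22],
  [0,0,0,0,0,0,36],
  [0,0,0,0,0,0,40],
  [0,0,0,0,0,5,40],
  [0,0,0,0,0,15,40],
  [0,0,0,0,0,25,40],
  [0,0,0,0,0,30,40],
  [0,0,0,0,0,20,40],
  [0,0,0,-20,-20,0,40],
  [0,0,0,-30,-50,0,40],
  [0,0,0,-30,-50,0,40],
])

```text
time: 22.15
tool_pos: [0.5712, 0.0512, 0.4211]
ee_rot: [-3.141, -0.002, -0.36]
wrist_force: [0.1, -0.8, -0.3]
width: 0.0403
```

>>> jog_arm([
  [0,0,0,-30,-50,0,40],
  [0,0,0,-30,-50,0,40],
  [0,0,0,-30,-50,0,40],
  [0,0,0,-20,-30,0,40],
  [0,0,0,0,0,0,40],
  [0,0,0,0,0,0,40],
  [0,0,0,0,0,0,40],
])

```text
time: 23.02
tool_pos: [0.4627, -0.127, 0.4199]
ee_rot: [-3.141, -0.0, -0.359]
wrist_force: [0.9, 0.4, 0.0]
width: 0.0398
```

```bash
python3 look.py 13 "((260,110,360,260),(130,110,230,260))"
python3 - <<'E'
from h import *
Gs={n:grad(n,f"pics/{n}13.png") for n in C}
print(fit(["scene"],Gs,(.652,.172),[(.155,.047),(.155,.0445)],.01),fit(list(C),Gs,(.652,.172),[(.155,.047),(.155,.0445)],.01))
p=(.652,.1715)
zoom("scene","pics/scene13.png",(265,130,345,250),5,[(circ(*p,.155,.047),(0,0,255)),(circ(*p,.12,.0485),(0,255,0))],"pics/ov13.png")
E
```

```text
23.025 [ 0.4626715  -0.12697649  0.41993262] [-3.14124538e+00 -4.15093026e-04 -3.59019402e-01] [0.90739186 0.39106021 0.03426267] [-0.0886114   0.07847833  0.00688459] 0.03981020220127115
(array([0.6495, 0.1755]), np.float32(169.00629)) (array([0.6535, 0.169 ]), np.float32(335.12573))
```

View pics/v13.png

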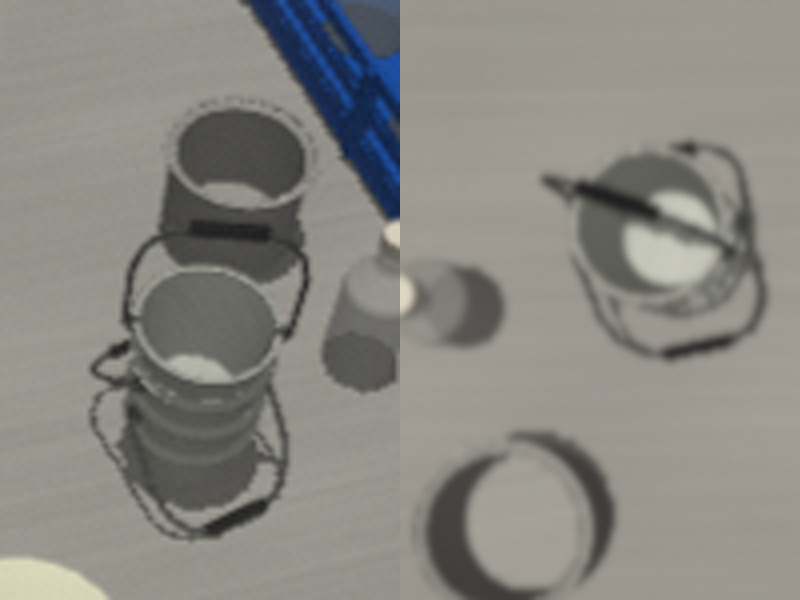

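View pics/ov13.png

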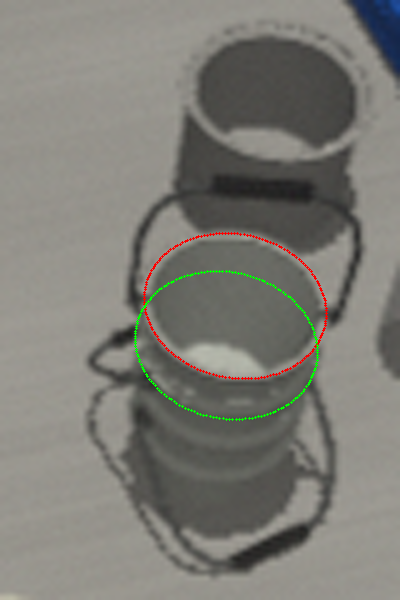

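View pics/scene13.png

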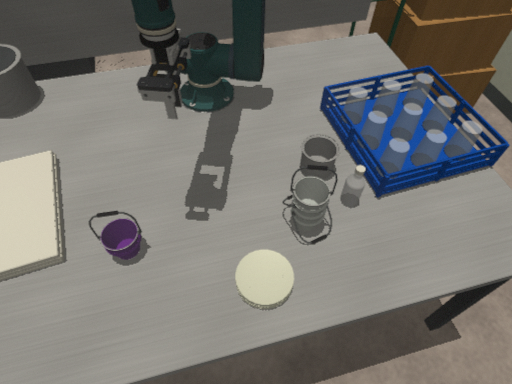

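Run:
```python
from h import *
for n,bs in(("top",{"stackbail":(190,190,220,204),"tin":(128,215,188,270),"plates":(225,85,295,150),"bottle":(118,170,150,200)}),("scene",{"stackbail":(300,225,335,246),"tin":(300,133,342,160),"plates":(230,248,298,310),"bottle":(338,163,368,208)})):
    a=cv2.imread(f"pics/{n}0.png",0).astype(np.float32);b=cv2.imread(f"pics/{n}13.png",0).astype(np.float32)
    for k,(l,t,r,m) in bs.items():
        w=b[t-4:m+4,l-4:r+4]; M=cv2.matchTemplate(w,a[t:m,l:r],cv2.TM_CCOEFF_NORMED); _,v,_,loc=cv2.minMaxLoc(M); print(n,k,np.array(loc)-4,round(v,3))
close_job()
```

```text
top stackbail [0 0] 1.0
top tin [0 0] 1.0
top plates [0 0] 0.999
top bottle [0 0] 1.0
scene stackbail [0 0] 0.974
scene tin [0 0] 0.999
scene plates [0 0] 0.999
scene bottle [0 0] 0.999
the job is handed in; nothing more can be done
```

The pail is nested in the top of the stack and the job is handed in, at about 23 s on the robot clock.

I gripped the bail's sleeve and swung the bail upright with the pail standing on the table. I then re-gripped the sleeve, lifted the pail and eased it into the stack. The sideways force stayed under 1 N on the way down. I let go once the stack carried its weight, pressing down by no more than about 1 N.

- **Seating:** The tool stopped at a height of 0.3253 m, which is what a fully home bead should give. In the pictures the pail looks level, with its bead at the same spacing as the ones below.
- **Bystanders:** Comparing the first and last pictures, the stack's bail, tin, plates and bottle show no shift to the nearest pixel (about 3 mm).
- **Check that disagreed:** The final fits of the pail's rim were noisy. The scene camera alone gave (0.6495, 0.1755), both cameras together gave (0.6535, 0.169), and the tool was at (0.652, 0.172) when I let go. I put this down to the bail and the bright edges confusing the fit.

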